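# Weigh the bronze find behind the bottles

## Task

The bronze weight on the foam mat has to be weighed, but the jar and the two bottles stand around it. First stand all three of them in the grey tray, then set the bronze weight upright on the middle of the scale's pan, and only then put the jar and the bottles back upright, each on the very coaster it stood on before and just where it stood. Tip nothing over.

Things in the scene. Friction and masses are not known exactly. Their poses are not given: they have to be found in the camera images.
- jar: Squat amber glass jar with a paper label and a black screw lid, a closed upright cylinder 56 mm in diameter and 105 mm tall (the lid is the top 25 mm, same diameter), about 0.24 kg. Origin: centre of its underside; z up.
- square_bottle: White plastic bottle of square section 50 x 50 mm and 95 mm tall, then a short neck, then a round grey cap 36 mm in diameter from 104 to 130 mm height; the cap can be gripped in any direction. About 0.2 kg. Origin: centre of its underside; z up, x and y square to its sides.
- slim_bottle: Slim round white plastic bottle, 48 mm in diameter up to 80 mm height, tapering to a long round grey cap 26 mm in diameter from 98 to 140 mm height, by which it can be gripped. About 0.18 kg. Origin: centre of its underside; z up.
- weight: The find: an old bronze steelyard weight, dull green-brown, round, 58 mm tall: foot 44 mm in diameter (lowest 6 to 10 mm), body 40 mm in diameter from 10 to 40 mm height, tapering above to a knob 14 mm wide. About 0.32 kg. Stands on bare foam at the back of the mat, between jar and bottles. Origin: centre of its underside; z up.
- mat: Off-white foam mat, 180 (x) x 200 (y) x 10 mm thick, fixed. Origin: centre of its underside; x points away from the robot. Three flush cork coasters, 72 mm wide, centred at x, y = (30, 68), (30, -68), (-45, 0) mm; jar and bottles start on them in any arrangement, within 5 mm of centre; the weight near (30, 0). A rusty lump and a sherd up to 25 mm tall lie at the front corners (-70, +-72).
- tray: Grey plastic open tray, empty, 210 x 210 mm outside, walls 5 mm thick and 24 mm high, inner floor 5 mm above the table, fixed. Origin: centre of its underside; x and y square to its sides.
- scale: White electronic bench scale with a round steel pan 120 mm in diameter, fixed. Origin: on the table, straight below the centre of the pan; the flat pan's top is 45 mm above the origin and does not give way. Its display is on the side towards the robot; x points away from the robot.
Not all that is in view belongs to the job. Leave any yellow look-alike of the scale alone.

How it is judged:
On the way, in this order (a step that is already met when the one before it is completed fails the run):
1. the jar and both bottles stand released in the grey tray, the weight still where it was (x of jar in the frame of tray between -0.1 and 0.1 m and y of jar in the frame of tray between -0.1 and 0.1 m and z of jar in the frame of tray between 0 and 0.012 m and angle between each of jar, square_bottle, slim_bottle's own z axis and vertical below 0.1 rad and linear speed of each of jar, square_bottle, slim_bottle below 0.02 m/s and contact force between the fingers and jar below 0.3 N and x of square_bottle in the frame of tray between -0.1 and 0.1 m and y of square_bottle in the frame of tray between -0.1 and 0.1 m and z of square_bottle in the frame of tray between 0 and 0.012 m and contact force between the fingers and square_bottle below 0.3 N and x of slim_bottle in the frame of tray between -0.1 and 0.1 m and y of slim_bottle in the frame of tray between -0.1 and 0.1 m and z of slim_bottle in the frame of tray between 0 and 0.012 m and contact force between the fingers and slim_bottle below 0.3 N and distance of weight from where it was at the start of the episode below 0.02 m), for 0.2 s.
2. the weight stands released on the middle of the pan while the jar and both bottles are still in the tray (horizontal distance between weight and scale below 0.015 m and z of weight in the frame of scale between 0.041 and 0.05 m and angle between each of weight, jar, square_bottle, slim_bottle's own z axis and vertical below 0.1 rad and linear speed of each of weight, jar, square_bottle, slim_bottle below 0.02 m/s and contact force between the fingers and weight below 0.3 N and x of jar in the frame of tray between -0.1 and 0.1 m and y of jar in the frame of tray between -0.1 and 0.1 m and z of jar in the frame of tray between 0 and 0.012 m and contact force between the fingers and jar below 0.3 N and x of square_bottle in the frame of tray between -0.1 and 0.1 m and y of square_bottle in the frame of tray between -0.1 and 0.1 m and z of square_bottle in the frame of tray between 0 and 0.012 m and contact force between the fingers and square_bottle below 0.3 N and x of slim_bottle in the frame of tray between -0.1 and 0.1 m and y of slim_bottle in the frame of tray between -0.1 and 0.1 m and z of slim_bottle in the frame of tray between 0 and 0.012 m and contact force between the fingers and slim_bottle below 0.3 N), for 0.2 s.
At the end, for the whole second after the job is handed in: The jar and both bottles stand upright (within 0.1 rad), at rest and released, each within 15 mm of where it stood at the start; the bronze weight stands upright (within 0.1 rad), at rest and released on the scale's pan, its axis within 15 mm of the pan's centre (distance of each of jar, square_bottle, slim_bottle from where it was at the start of the episode below 0.015 m and angle between each of jar, square_bottle, slim_bottle, weight's own z axis and vertical below 0.1 rad and linear speed of each of jar, square_bottle, slim_bottle, weight below 0.02 m/s and contact force between the fingers and jar below 0.3 N and contact force between the fingers and square_bottle below 0.3 N and contact force between the fingers and slim_bottle below 0.3 N and horizontal distance between weight and scale below 0.015 m and z of weight in the frame of scale between 0.041 and 0.05 m and contact force between the fingers and weight below 0.3 N); the robot touches nothing.
It fails at once if the jar, a bottle or the weight is tipped over (more than 0.7 rad) (angle between any of jar, square_bottle, slim_bottle, weight's own z axis and vertical above 0.7 rad).
It also fails if it takes over 144 s, if anything falls off the work surface, if the arm or the gripper's body presses on something with over 40 N, if the wrist force passes 120 N, or if a joint passes its speed limit or range.

## Robot

A 6-joint arm with a two-finger parallel gripper is mounted at the origin on the work surface. World frame = base frame: x ahead of the robot, y to its left, z up, the work surface at z = 0. Lengths are in m, angles in rad, forces in N, time in s.
With the tool pointing down it reaches from about 0.225 to 0.875 m from the base axis. Payload 3.4 kg.
Tool frame: the origin (TCP) lies at the very end of the fingers, on their centre line; the grasp point (between the pads) lies 19 mm behind it; z points along the fingers, y is the line along which they close (so a half turn about z gives the same grasp; the last joint's range is limited). The gripper opens to 85 mm and grips with 20 to 120 N. Pads are 22 mm wide; open, the fingers measure 114 mm over their backs; the gripper's body (76 mm by 85 mm) begins 54 mm behind the grasp point. The pads swing forward as they close: fully open they stand 13 mm farther back than shut.
Start: joints at [1.18, 0.276, 1.505, -0, 1.361, -0.121], TCP at [0.153, 0.554, 0.231] pointing down, gripper open.
Joint ranges: [-2.89, 2.89], [-0.75, 2.08], [0.22, 2.7], [-1.18, 4.32], [0.11, 2.71], [-2.7, 2.7]. Speed limits (rad/s): [2.57, 2.57, 3.14, 3.14, 3.14, 3.14].

## Interface

Orientations are given as a rotation vector (axis times angle).
In Python, from cell import * gives the robot as it stands.
- The arm moves only by the tool step_arm, never from a script. Its arguments are lists of equal length, an entry for each row: "jaw": the closure, from -1 (fully open) to 1 (shut), so that 0 is half open; "linear": the shift along the tool's x, y, z in cm, a list of three; "delta_rot": the turn, a rotation vector about the tool's x, y, z in rad, a list of three. In form: {"jaw": [jaw, ...], "linear": [[tx, ty, tz], ...], "delta_rot": [[wx, wy, wz], ...]}. A call has 1 to 20 rows; each row is the pose to reach, as a shift and turn from the pose commanded when the call began, along the tool's axes at that moment; what a row does not reach only later rows make up. A row lasts 1/8 s, in which the tool goes at most 62.5 mm and 10.7 degrees, less where a joint would pass 70% of its speed; a pose out of reach is approached as far as the arm can. A call with a gripper value outside its range is refused whole. The fingers move at their own pace and stop on an object; "grip_force" is the grip in N (left out, the last holds). Time passes only in rows, so rows that repeat a pose let the fingers close. It gives the time, the measured TCP pose, the force, the opening and the grip force at its end, in the units of the state.
- get_obs(): the state, without advancing time (a new reading comes with each control period).
- read_camera(name): name is "scene" or "top"; returns the picture (420x560x3 uint8, blue, green, red); there is no depth.
- calibration(name): a dict with "fx", "fy", "cx", "cy" (pixels), "rvec" (rotation vector, rad) and "tvec" (3), from world to camera coordinates, as OpenCV has them. Camera axes: x right, y down, z forward; pixel columns grow to the right and rows downward; lengths in m; the calibration is good to about 2 mm. A picture is of the moment at which its call begins. calibration takes no time and is no camera call.
- job_done(): hands the job in; it is judged then, once.
The state is a dict: "t": time; "joint_positions": joint angles; "dq": joint speeds; "tau": joint torques, N m; "tcp_pos": TCP position; "tool_rot": TCP orientation; "wrist_force": force on the tool from outside, world axes, zero at the start; "wrist_torque": the same for the moment, N m; "opening": finger opening in m; "finger_force": force on a finger pad.
Only numpy, scipy, OpenCV 4.12 (cv2) and the standard library are available. Lean on these libraries where they do the work, as an engineer would, in place of code of your own. Each camera call takes 0.05 s, during which the arm holds its last target. There are 200 camera calls.

## Working session

There is one attempt and no reset: what is moved stays moved. The work goes in short steps, Python scripts to look and compute and a tool call to move; the robot and the scene stay as the last step left them, time stands still between calls to the robot, and variables do not carry over. Pictures are saved under pics/ and viewed, at most 14 in all, crops included, and the job is handed in when it is done.

Besides the shell and the picture viewer there is one more tool, called after "Emit:" as name(argument=value, ...) on one line, values as JSON. step_arm: Moves the arm, as the interface text tells. Its arguments: {"type":"object","properties":{"jaw":{"type":"array","items":{"type":"number"}},"linear":{"type":"array","items":{"type":"array","items":{"type":"number"}}},"delta_rot":{"type":"array","items":{"type":"array","items":{"type":"number"}}},"grip_force":{"type":"number"}},"required":["jaw","linear","delta_rot"]}

```bash
mkdir -p pics; ls
python3 - <<'E'
from cell import *
import cv2
for n in("scene","top"):
    cv2.imwrite(f"pics/{n}0.png",read_camera(n)); print(n,calibration(n))
print(get_obs())
E
```

```text
pics
scene {'fx': 453.6155679956672, 'fy': 453.6155679956672, 'cx': 286.8617084928089, 'cy': 208.80737112918823, 'rvec': array([ 0.80302798,  2.41624437, -1.29313282]), 'tvec': array([ 0.34145667, -0.09717072,  1.40152393])}
top {'fx': 424.5272462756434, 'fy': 424.5272462756434, 'cx': 282.8843985280673, 'cy': 204.20902531404292, 'rvec': array([ 2.09376957, -2.11765821,  0.17694878]), 'tvec': array([0.01062231, 0.43487282, 1.07937398])}
{'t': 0.1, 'joint_positions': array([ 1.18000714e+00,  2.76513173e-01,  1.50602223e+00,  2.05522972e-06,
        1.36070685e+00, -1.20993248e-01]), 'dq': array([ 0.00095693, -0.00219452, -0.00309889, -0.00052012,  0.00445448,
        0.00057559]), 'tau': array([ 1.27618699e-03, -4.17701232e+01, -2.46404743e+01, -1.43198636e-04,
        5.87608825e-03,  1.29460381e-05]), 'tcp_pos': array([0.15307315, 0.55375009, 0.23053056]), 'tool_rot': array([-4.22454431e-01, -3.11263473e+00,  2.50567014e-03]), 'wrist_force': array([-0.04220718,  0.26483657, -0.08809629]), 'wrist_torque': array([ 0.04623833, -0.03360481,  0.02703257]), 'finger_force': 0.0, 'opening': 0.08545540808700698}
```

View pics/scene0.png

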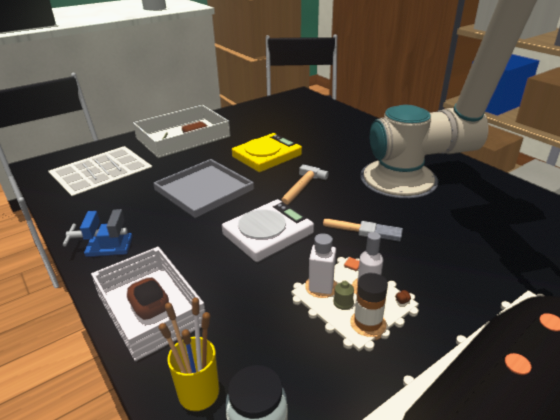

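View pics/top0.png

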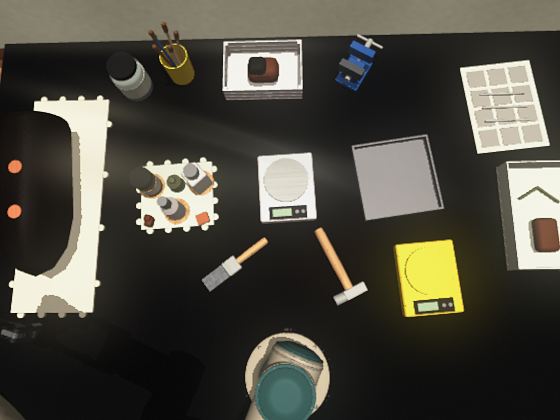

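The scene picture shows the square bottle (322,265), slim bottle (371,265), jar (370,305), weight (344,295), scale pan (262,225) and tray (204,186). In the top picture the mat is at (177,195), the scale at (287,187) and the tray at (397,177).

```bash
cat > h.py <<'E'
import cv2, numpy as np
from cell import *
def cam(n):
    c=calibration(n); R=cv2.Rodrigues(c["rvec"])[0]; return c,R,-R.T@c["tvec"]
def plane(n,uv,z):
    c,R,o=cam(n); d=R.T@np.array([(uv[0]-c["cx"])/c["fx"],(uv[1]-c["cy"])/c["fy"],1.])
    return (o+d*(z-o[2])/d[2])[:2]
def proj(n,p):
    c,R,o=cam(n); q=R@np.asarray(p,float)+c["tvec"]; return np.array([c["fx"]*q[0]/q[2]+c["cx"],c["fy"]*q[1]/q[2]+c["cy"]])
E
python3 - <<'E'
from h import *
a=cv2.imread("pics/top0.png");b=cv2.imread("pics/scene0.png")
cv2.imwrite("pics/c1.png",np.hstack([cv2.resize(a[150:240,125:225],(400,360),interpolation=cv2.INTER_CUBIC),cv2.resize(b[225:350,290:420],(400,385),interpolation=cv2.INTER_CUBIC)[:360]]))
cv2.imwrite("pics/c2.png",cv2.resize(a[125:230,250:450],(800,420),interpolation=cv2.INTER_CUBIC))
print(cam("top")[2],cam("scene")[2])
E
```

```text
[ 0.21648928 -0.0246116   1.14315443] [0.99163303 0.7813096  0.70464414]
```

View pics/c1.png

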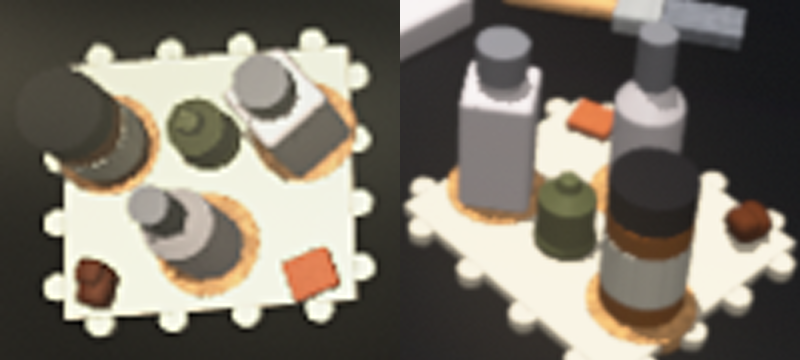

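View pics/c2.png

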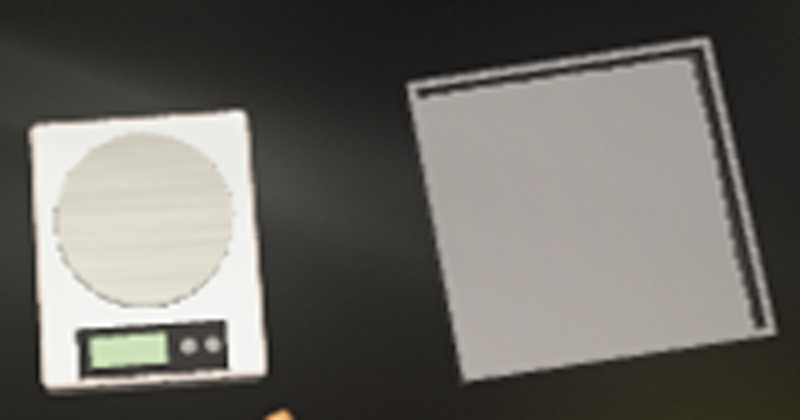

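Crops: the caps, lid and knob are all clear. In top-view pixels the square cap is at (190.8,170.5), the slim cap at (162.8,201.8), the jar lid at (141,178), the knob at (171.8,180.5), and the pan at (286,179.8). The tray corners are also visible.

Run:
```python
from h import *
from scipy.optimize import least_squares
np.set_printoptions(precision=4,suppress=True)
a=lambda x,y:(x/4+125-.4,y/4+150-.4); a2=lambda x,y:(x/4+250-.4,y/4+125-.4)
b=lambda x,y:((x-400)/3.077+290-.3,y/3.08+225-.3)
for n,p,q,z in[("square",a(263,82),b(503,42),.14),("slim",a(151,207),b(659,36),.15),("jar",a(65,112),b(655,177),.115),("weight",a(187,122),b(570,178),.068)]:
    print(n,plane("top",p,z),plane("scene",q,z))
print("pan",plane("top",a2(144,219),.045))
c=np.array([plane("top",a2(*p),.024) for p in[(407,83),(711,38),(777,333),(463,382)]]);print("tray",c,c.mean(0),np.linalg.norm(c-np.roll(c,-1,0),axis=1))
e=c[1]-c[0];print("yaw",np.arctan2(e[0],-e[1]), [np.arctan2(*(c[i]-c[j])[::-1]) for i,j in((1,2),(0,3))])
m=np.array([plane("top",a(*p),.01) for p in[(65,68),(350,47),(357,298),(66,319)]]);print("mat",m,m.mean(0)); mm=m
yaw=np.mean([np.arctan2(*(m[i]-m[j])[::-1]) for i,j in((1,2),(0,3))]);e=m[0]-m[1];print(yaw,np.arctan2(-e[0],e[1]))
# pan by ellipse, both views; caps by contour
im=cv2.imread("pics/top0.png")
R=np.array([[np.cos(yaw),-np.sin(yaw)],[np.sin(yaw),np.cos(yaw)]])
for p in((.03,.068),(.03,-.068),(-.045,0),(.03,0)):print(m.mean(0)+R@p)
# square bottle shoulder edges at z=.105 (crop corners)
```

```text
square [0.5046 0.2305] [0.5027 0.2328]
slim [0.4249 0.2932] [0.4265 0.2991]
jar [0.4943 0.3621] [0.4943 0.3671]
weight [0.4989 0.2982] [0.4998 0.3011]
pan [ 0.5021 -0.0022]
tray [[ 0.6011 -0.1836]
 [ 0.6296 -0.393 ]
 [ 0.4228 -0.4211]
 [ 0.3926 -0.2123]] [ 0.5115 -0.3025] [0.2113 0.2088 0.2109 0.2105]
yaw 0.1355188297465145 [np.float64(0.13495235215473736), np.float64(0.1369182304015011)]
mat [[0.5545 0.4034]
 [0.5663 0.2033]
 [0.3892 0.1942]
 [0.3773 0.3926]] [0.4718 0.2984]
0.05599012661402686 0.05892484245633267
[0.498 0.368]
[0.5056 0.2322]
[0.4269 0.2959]
[0.5018 0.3001]
```

Emit:
step_arm(jaw=[-1,-1,-1,-1,-1,-1,-1,-1,-1,-1,-1,-1,-1,-1], linear=[[-4,-2,-0.5],[-8,-4,-1],[-12,-6,-1],[-16,-8,-1],[-20,-10,-1],[-24,-12,-1],[-28,-14.5,-1],[-32,-16.5,-1],[-36,-18.5,-1],[-40,-20.5,-1],[-42.4,-21.7,-1],[-42.4,-21.7,-1],[-42.4,-21.7,-1],[-42.4,-21.7,-1]], delta_rot=[[0,0,-0.05],[0,0,-0.1],[0,0,-0.15],[0,0,-0.2],[0,0,-0.25],[0,0,-0.27],[0,0,-0.27],[0,0,-0.27],[0,0,-0.27],[0,0,-0.27],[0,0,-0.27],[0,0,-0.27],[0,0,-0.27],[0,0,-0.27]], grip_force=40)

```text
t: 1.85
tcp_pos: [0.5032, 0.2328, 0.2413]
tool_rot: [0.002, -3.141, -0.0]
wrist_force: [-0.6, 0.0, -0.6]
opening: 0.0855
finger_force: 0.0
```

Emit:
step_arm(jaw=[-1,-1,-1,-1,-1,-0.4,0.2,0.6,0.6,0.6,0.6,0.6,0.6], linear=[[0,0,4],[0,0,8],[0,0,11],[0,0,13],[0,0,13],[0,0,13],[0,0,13],[0,0,13],[0,0,13],[0,0,13],[0,0,13],[0,0,13],[0,0,13]], delta_rot=[[0,0,0],[0,0,0],[0,0,0],[0,0,0],[0,0,0],[0,0,0],[0,0,0],[0,0,0],[0,0,0],[0,0,0],[0,0,0],[0,0,0],[0,0,0]])

```text
t: 3.48
tcp_pos: [0.5048, 0.2324, 0.1125]
tool_rot: [-0.0, 3.14, 0.002]
wrist_force: [-0.6, 0.5, 6.4]
opening: 0.0348
finger_force: 40.2
```

Emit:
step_arm(jaw=[0.6,0.6,0.6,0.6,0.6,0.6,0.6,0.6,0.6,0.6,0.6,0.6,0.6,0.6,0.6,0.6,0.6,0.6,0.6,0.6], linear=[[0,0,-1],[0,0,-4],[0,0,-8],[0,0,-11],[-0.2,-2,-12],[-0.6,-6,-12],[-1,-10.5,-12],[-1.5,-15,-12],[-2,-20,-12],[-2.5,-25,-12],[-3,-30,-12],[-3.5,-35,-12],[-4,-40,-12],[-4.5,-45,-12],[-5,-50,-12],[-5.5,-54,-12],[-5.8,-57,-12],[-5.9,-58.3,-12],[-5.9,-58.3,-12],[-5.9,-58.3,-12]], delta_rot=[[0,0,0],[0,0,0],[0,0,0],[0,0,0],[0,0,0],[0,0,0],[0,0,0],[0,0,0],[0,0,0],[0,0,0],[0,0,0],[0,0,0],[0,0,0],[0,0,0],[0,0,0],[0,0,0],[0,0,0],[0,0,0],[0,0,0],[0,0,0]])

```text
t: 5.98
tcp_pos: [0.5628, -0.3496, 0.231]
tool_rot: [0.001, -3.141, -0.002]
wrist_force: [-0.4, 0.3, -1.5]
opening: 0.0349
finger_force: 40.6
```

Run:
```python
from h import *
im=read_camera("top");im2=read_camera("scene")
cv2.imwrite("pics/c3.png",np.hstack([cv2.resize(im[100:250,125:325],(400,300)),cv2.resize(im2[120:300,140:380],(400,300))]))
```

```text
(no output)
```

View pics/c3.png

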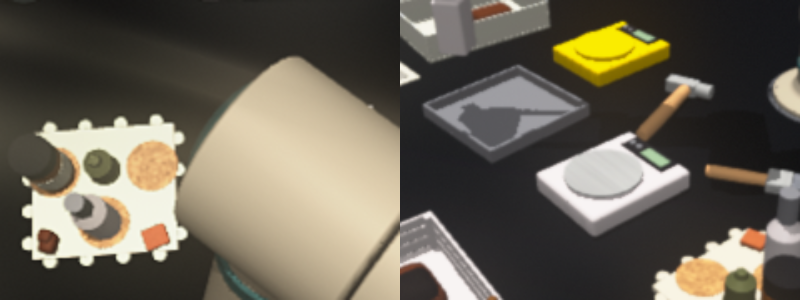

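Square bottle is held over the tray, its coaster is bare, and the others are still standing.

Emit:
step_arm(jaw=[0.6,0.6,0.6,0.6,0.6,0.6,0.6,0.3,-0.1,-0.5,-0.5,-0.5,-0.5,-0.7,-1,-1,-1], linear=[[0,0,3],[0,0,7],[0,0,10],[0,0,11.8],[0,0,12.4],[0,0,12.4],[0,0,12.4],[0,0,12.4],[0,0,12.4],[0,0,12.4],[0,0,12.4],[0,0,12],[0,0,9],[0,0,5],[0,0,1],[0,0,0],[0,0,0]], delta_rot=[[0,0,0],[0,0,0],[0,0,0],[0,0,0],[0,0,0],[0,0,0],[0,0,0],[0,0,0],[0,0,0],[0,0,0],[0,0,0],[0,0,0],[0,0,0],[0,0,0],[0,0,0],[0,0,0],[0,0,0]])

```text
t: 8.2
tcp_pos: [0.5632, -0.351, 0.2316]
tool_rot: [-0.0, 3.141, -0.001]
wrist_force: [-0.5, -0.1, -0.3]
opening: 0.0851
finger_force: 0.0
```

Emit:
step_arm(jaw=[-1,-1,-1,-1,-1,-1,-1,-1,-1,-1,-1,-1,-1,-1,-1,-1,-1,-1], linear=[[0.5,2,0],[1.5,6,0],[2.5,11,0],[3.5,16,0],[4.5,21,0],[5.5,26,0],[6.5,31,0],[7.5,36,0],[8.5,41,0],[9.5,46,0],[10.5,51,0],[11.5,56,0],[12.5,60,0],[13.5,63.5,0],[13.8,64.7,0],[13.8,64.7,0],[13.8,64.7,0],[13.8,64.7,0]], delta_rot=[[0,0,0],[0,0,0],[0,0,0],[0,0,0],[0,0,0],[0,0,0],[0,0,0],[0,0,0],[0,0,0],[0,0,0],[0,0,0],[0,0,0],[0,0,0],[0,0,0],[0,0,0],[0,0,0],[0,0,0],[0,0,0]])

```text
t: 10.45
tcp_pos: [0.4253, 0.295, 0.2312]
tool_rot: [-0.002, -3.141, 0.001]
wrist_force: [0.3, 0.2, 0.5]
opening: 0.0853
finger_force: 0.0
```

Emit:
step_arm(jaw=[-1,-1,-1,-1,-0.8,-0.4,0,0.3,0.6,0.8,0.8,0.8,0.8,0.8,0.8], linear=[[0,0,4],[0,0,8],[0,0,11],[0,0,11.8],[0,0,11.8],[0,0,11.8],[0,0,11.8],[0,0,11.8],[0,0,11.8],[0,0,11.8],[0,0,11.8],[0,0,11.8],[0,0,11.8],[0,0,11.8],[0,0,11.8]], delta_rot=[[0,0,0],[0,0,0],[0,0,0],[0,0,0],[0,0,0],[0,0,0],[0,0,0],[0,0,0],[0,0,0],[0,0,0],[0,0,0],[0,0,0],[0,0,0],[0,0,0],[0,0,0]])

```text
t: 12.32
tcp_pos: [0.4255, 0.2962, 0.114]
tool_rot: [-0.001, 3.141, 0.001]
wrist_force: [0.0, -0.8, 6.1]
opening: 0.0249
finger_force: 39.2
```

Emit:
step_arm(jaw=[0.8,0.8,0.8,0.8,0.8,0.8,0.8,0.8,0.8,0.8,0.8,0.8,0.8,0.8,0.8,0.8,0.8,0.8,0.8,0.8], linear=[[0,0,-1],[0,0,-4],[0,0,-8],[0,0,-11],[-0.1,-2,-12],[-0.3,-6,-12],[-0.6,-10.5,-12],[-0.9,-15,-12],[-1.2,-20,-12],[-1.5,-25,-12],[-1.8,-30,-12],[-2.1,-35,-12],[-2.4,-40,-12],[-2.7,-45,-12],[-3,-50,-12],[-3.3,-55,-12],[-3.5,-59,-12],[-3.6,-60.5,-12],[-3.6,-60.5,-12],[-3.6,-60.5,-12]], delta_rot=[[0,0,0],[0,0,0],[0,0,0],[0,0,0],[0,0,0],[0,0,0],[0,0,0],[0,0,0],[0,0,0],[0,0,0],[0,0,0],[0,0,0],[0,0,0],[0,0,0],[0,0,0],[0,0,0],[0,0,0],[0,0,0],[0,0,0],[0,0,0]])

```text
t: 14.82
tcp_pos: [0.4606, -0.3074, 0.2329]
tool_rot: [0.001, -3.141, -0.003]
wrist_force: [0.9, 0.5, -1.2]
opening: 0.0252
finger_force: 39.7
```

Emit:
step_arm(jaw=[0.8,0.8,0.8,0.8,0.8,0.8,0.8,0.5,0.1,-0.3,-0.5,-0.5,-0.5,-0.7,-1,-1,-1], linear=[[0,0,3],[0,0,7],[0,0,10],[0,0,11.8],[0,0,12.4],[0,0,12.4],[0,0,12.4],[0,0,12.4],[0,0,12.4],[0,0,12.4],[0,0,12.4],[0,0,12],[0,0,9],[0,0,5],[0,0,1],[0,0,0],[0,0,0]], delta_rot=[[0,0,0],[0,0,0],[0,0,0],[0,0,0],[0,0,0],[0,0,0],[0,0,0],[0,0,0],[0,0,0],[0,0,0],[0,0,0],[0,0,0],[0,0,0],[0,0,0],[0,0,0],[0,0,0],[0,0,0]])

```text
t: 16.95
tcp_pos: [0.4612, -0.309, 0.2335]
tool_rot: [-0.0, 3.141, -0.001]
wrist_force: [0.9, -0.1, 0.1]
opening: 0.0851
finger_force: 0.0
```

Emit:
step_arm(jaw=[-1,-1,-1,-1,-1,-1,-1,-1,-1,-1,-1,-1,-1,-1,-1,-1,-1,-1], linear=[[-0.1,2,0],[-0.3,6,0],[-0.6,11,0],[-0.9,16,0],[-1.2,21,0],[-1.5,26,0],[-1.8,31,0],[-2,36,0],[-2.2,41,0],[-2.4,46,0],[-2.6,51,0],[-2.8,56,0],[-3,61,0],[-3.2,65.5,0],[-3.3,67.4,0],[-3.3,67.4,0],[-3.3,67.4,0],[-3.3,67.4,0]], delta_rot=[[0,0,0],[0,0,0],[0,0,0],[0,0,0],[0,0,0],[0,0,0],[0,0,0],[0,0,0],[0,0,0],[0,0,0],[0,0,0],[0,0,0],[0,0,0],[0,0,0],[0,0,0],[0,0,0],[0,0,0],[0,0,0]])

```text
t: 19.2
tcp_pos: [0.4941, 0.3636, 0.2334]
tool_rot: [-0.002, -3.141, 0.001]
wrist_force: [0.7, -0.5, 0.7]
opening: 0.0855
finger_force: 0.0
```

Emit:
step_arm(jaw=[-1,-1,-1,-1,-1,-1,-0.8,-0.6,-0.4,-0.2,0,0.1,0.1,0.1], linear=[[0,0,4],[0,0,8],[0,0,12],[0,0,14.5],[0,0,15.4],[0,0,15.4],[0,0,15.4],[0,0,15.4],[0,0,15.4],[0,0,15.4],[0,0,15.4],[0,0,15.4],[0,0,15.4],[0,0,15.4]], delta_rot=[[0,0,0],[0,0,0],[0,0,0],[0,0,0],[0,0,0],[0,0,0],[0,0,0],[0,0,0],[0,0,0],[0,0,0],[0,0,0],[0,0,0],[0,0,0],[0,0,0]])

```text
t: 20.95
tcp_pos: [0.4945, 0.3655, 0.0802]
tool_rot: [-0.0, 3.14, 0.002]
wrist_force: [-1.4, 0.3, 5.3]
opening: 0.0551
finger_force: 42.0
```

Emit:
step_arm(jaw=[0.1,0.1,0.1,0.1,0.1,0.1,0.1,0.1,0.1,0.1,0.1,0.1,0.1,0.1,0.1,0.1,0.1,0.1,0.1,0.1], linear=[[0,0,-1],[0,0,-4],[0,0,-8],[0,0,-12],[0,-1.5,-15],[-0.3,-5,-15.4],[-0.7,-10,-15.4],[-1.2,-15,-15.4],[-1.6,-20,-15.4],[-2,-25,-15.4],[-2.5,-30,-15.4],[-3,-35,-15.4],[-3.4,-40,-15.4],[-3.8,-45,-15.4],[-4.3,-50,-15.4],[-4.8,-55,-15.4],[-5.2,-59,-15.4],[-5.4,-60.7,-15.4],[-5.4,-60.7,-15.4],[-5.4,-60.7,-15.4]], delta_rot=[[0,0,0],[0,0,0],[0,0,0],[0,0,0],[0,0,0],[0,0,0],[0,0,0],[0,0,0],[0,0,0],[0,0,0],[0,0,0],[0,0,0],[0,0,0],[0,0,0],[0,0,0],[0,0,0],[0,0,0],[0,0,0],[0,0,0],[0,0,0]])

```text
t: 23.45
tcp_pos: [0.5478, -0.2402, 0.2331]
tool_rot: [0.002, -3.141, -0.003]
wrist_force: [-0.1, -0.6, -3.5]
opening: 0.0548
finger_force: 43.4
```

Emit:
step_arm(jaw=[0.1,0.1,0.1,0.1,0.1,0.1,0.1,0.1,-0.2,-0.6,-1,-1,-1,-1,-1,-1,-1,-1], linear=[[0,0,3],[0,0,7],[0,0,11],[0,0,14],[0,0,15.3],[0,0,15.8],[0,0,15.8],[0,0,15.8],[0,0,15.8],[0,0,15.8],[0,0,15.8],[0,0,15.8],[0,0,14],[0,0,10],[0,0,5],[0,0,1],[0,0,0],[0,0,0]], delta_rot=[[0,0,0],[0,0,0],[0,0,0],[0,0,0],[0,0,0],[0,0,0],[0,0,0],[0,0,0],[0,0,0],[0,0,0],[0,0,0],[0,0,0],[0,0,0],[0,0,0],[0,0,0],[0,0,0],[0,0,0],[0,0,0]])

```text
t: 25.7
tcp_pos: [0.5481, -0.2419, 0.2333]
tool_rot: [-0.0, 3.141, -0.0]
wrist_force: [0.7, 0.4, 0.3]
opening: 0.0855
finger_force: 0.0
```

Run:
```python
from h import *
im=read_camera("top");im2=read_camera("scene")
cv2.imwrite("pics/t2.png",im);cv2.imwrite("pics/s2.png",im2)
cv2.imwrite("pics/c4.png",np.hstack([cv2.resize(im[150:240,125:225],(400,360),interpolation=cv2.INTER_CUBIC),cv2.resize(im2[120:300,140:340],(400,360),interpolation=cv2.INTER_CUBIC)]))
```

```text
(no output)
```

View pics/c4.png

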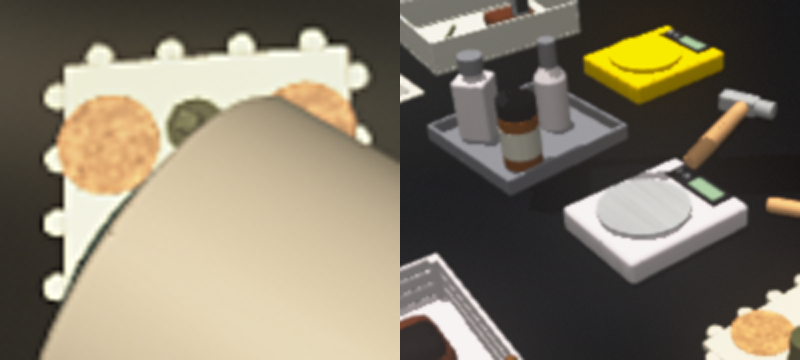

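All three stand in the tray. The pan is at scene pixel (262,223.5), and the jar coaster is clear.

Run:
```python
from h import *
print(plane("scene",(261.7,223.2),.045))
im=cv2.imread("pics/s2.png")
a=im[250:330,300:400];hsv=cv2.cvtColor(a,cv2.COLOR_BGR2HSV)
m=cv2.inRange(hsv,(25,60,20),(50,255,140)); n,l,s,c=cv2.connectedComponentsWithStats(m);i=1+s[1:,4].argmax();x,y,w,h,_=s[i]
print("weight bbox",x+300,y+250,w,h, plane("scene",(x+w/2-.5+300,y+250+1),.068))
```

```text
[0.50236397 0.00077507]
weight bbox 336 282 17 18 [0.50228224 0.3010551 ]
```

Emit:
step_arm(jaw=[-1,-1,-1,-1,-1,-1,-1,-1,-1,-1,-1,-1,-1,-1,-1,-1], linear=[[0.2,2,0],[0.5,6,0],[1,11,0],[1.5,16,0],[2,21,0],[2.5,26,0],[3,31,0],[3.5,36,0],[4,41,0],[4.4,46,0],[4.7,50,0],[4.9,53,0],[4.9,54.1,0],[4.9,54.1,0],[4.9,54.1,0],[4.9,54.1,0]], delta_rot=[[0,0,0],[0,0,0],[0,0,0],[0,0,0],[0,0,0],[0,0,0],[0,0,0],[0,0,0],[0,0,0],[0,0,0],[0,0,0],[0,0,0],[0,0,0],[0,0,0],[0,0,0],[0,0,0]])

```text
t: 27.8
tcp_pos: [0.4992, 0.298, 0.2334]
tool_rot: [-0.002, -3.142, 0.0]
wrist_force: [0.4, -0.1, -0.6]
opening: 0.0852
finger_force: 0.0
```

Emit:
step_arm(jaw=[-1,-1,-1,-1,-1,-1,-1,-1,-0.8,-0.6,-0.4,-0.2,0,0.2,0.4,0.5,0.5,0.5,0.5], linear=[[0,0,4],[0,0,9],[0,0,14],[0,0,18],[0,0,20],[0,0,21],[0,0,21],[0,0,21],[0,0,21],[0,0,21],[0,0,21],[0,0,21],[0,0,21],[0,0,21],[0,0,21],[0,0,21],[0,0,21],[0,0,21],[0,0,21]], delta_rot=[[0,0,0],[0,0,0],[0,0,0],[0,0,0],[0,0,0],[0,0,0],[0,0,0],[0,0,0],[0,0,0],[0,0,0],[0,0,0],[0,0,0],[0,0,0],[0,0,0],[0,0,0],[0,0,0],[0,0,0],[0,0,0],[0,0,0]])

```text
t: 30.18
tcp_pos: [0.4992, 0.299, 0.0236]
tool_rot: [-0.0, 3.141, 0.0]
wrist_force: [-0.6, -0.6, 6.0]
opening: 0.0386
finger_force: 40.7
```

Emit:
step_arm(jaw=[0.5,0.5,0.5,0.5,0.5,0.5,0.5,0.5,0.5,0.5,0.5,0.5,0.5,0.5,0.5,0.5,0.5,0.5,0.5], linear=[[0,0,-1],[0,0,-4],[0,0,-8],[0,0,-11],[0,-2,-12],[0,-6,-12],[0,-10,-12],[0,-14,-12],[-0.1,-18,-12],[-0.1,-22,-12],[-0.1,-26,-12],[-0.2,-29,-12],[-0.2,-30,-11],[-0.2,-30,-9],[-0.2,-30,-6.5],[-0.2,-30,-4.5],[-0.2,-30,-3.6],[-0.2,-30,-3.6],[-0.2,-30,-3.6]], delta_rot=[[0,0,0],[0,0,0],[0,0,0],[0,0,0],[0,0,0],[0,0,0],[0,0,0],[0,0,0],[0,0,0],[0,0,0],[0,0,0],[0,0,0],[0,0,0],[0,0,0],[0,0,0],[0,0,0],[0,0,0],[0,0,0],[0,0,0]])

```text
t: 32.55
tcp_pos: [0.501, -0.0007, 0.0592]
tool_rot: [0.001, -3.142, -0.0]
wrist_force: [0.7, 0.1, -3.1]
opening: 0.0387
finger_force: 41.4
```

Emit:
step_arm(jaw=[0.5,0.5,0.2,0,-0.3,-0.7,-1,-1,-1,-1,-1,-1,-1,-1], linear=[[0,0,0.1],[0,0,0.1],[0,0,0.1],[0,0,0.1],[0,0,0.1],[0,0,0.1],[0,0,0.1],[0,0,0.1],[0,0,-2],[0,0,-7],[0,0,-12],[0,0,-16],[0,0,-17.5],[0,0,-17.5]], delta_rot=[[0,0,0],[0,0,0],[0,0,0],[0,0,0],[0,0,0],[0,0,0],[0,0,0],[0,0,0],[0,0,0],[0,0,0],[0,0,0],[0,0,0],[0,0,0],[0,0,0]])

```text
t: 34.3
tcp_pos: [0.5013, -0.001, 0.2345]
tool_rot: [-0.0, 3.14, -0.0]
wrist_force: [0.3, 0.1, 0.2]
opening: 0.0857
finger_force: 0.0
```

Run:
```python
from h import *
im2=read_camera("scene");cv2.imwrite("pics/s3.png",im2)
cv2.imwrite("pics/c5.png",cv2.resize(im2[140:275,140:320],(720,540),interpolation=cv2.INTER_CUBIC))
print(get_obs()["tcp_pos"])
```

```text
[ 0.50050937 -0.00087699  0.23323401]
```

View pics/c5.png

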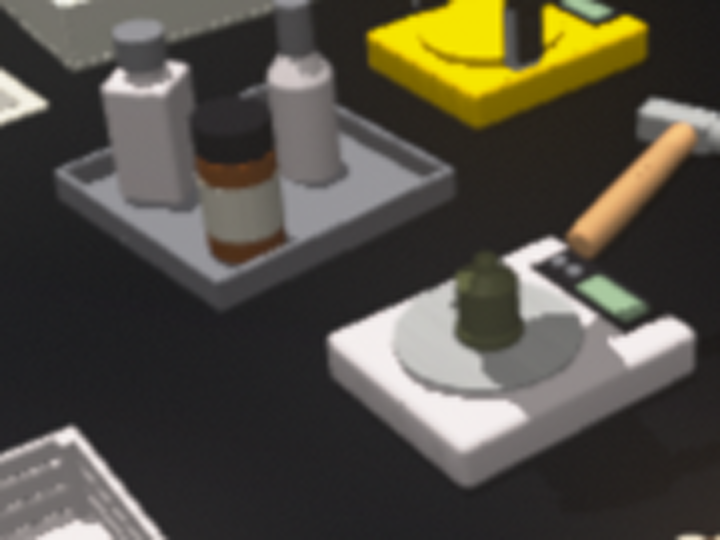

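Weight stands upright on the pan centre, at crop (489,335) against the pan centre (488,333). All three are still in the tray.

Emit:
step_arm(jaw=[-1,-1,-1,-1,-1,-1,-1,-1,-1,-1,-1,-1,-1,-0.7,-0.4,-0.1,0.1,0.1,0.1,0.1], linear=[[-0.5,-2,0],[-1.2,-6,0],[-2,-11,0],[-3,-16,0],[-4,-20,0],[-4.5,-23,0],[-4.7,-24.1,0],[-4.7,-24.1,2],[-4.7,-24.1,6],[-4.7,-24.1,11],[-4.7,-24.1,14.5],[-4.7,-24.1,15.9],[-4.7,-24.1,15.9],[-4.7,-24.1,15.9],[-4.7,-24.1,15.9],[-4.7,-24.1,15.9],[-4.7,-24.1,15.9],[-4.7,-24.1,15.9],[-4.7,-24.1,15.9],[-4.7,-24.1,15.9]], delta_rot=[[0,0,0],[0,0,0],[0,0,0],[0,0,0],[0,0,0],[0,0,0],[0,0,0],[0,0,0],[0,0,0],[0,0,0],[0,0,0],[0,0,0],[0,0,0],[0,0,0],[0,0,0],[0,0,0],[0,0,0],[0,0,0],[0,0,0],[0,0,0]])

```text
t: 36.85
tcp_pos: [0.5491, -0.2422, 0.077]
tool_rot: [-0.0, 3.139, -0.002]
wrist_force: [-1.5, 1.5, 6.2]
opening: 0.0548
finger_force: 41.8
```

Emit:
step_arm(jaw=[0.1,0.1,0.1,0.1,0.1,0.1,0.1,0.1,0.1,0.1,0.1,0.1,0.1,0.1,0.1,0.1,0.1,0.1,0.1,0.1], linear=[[0,0,-1],[0,0,-4],[0,0,-8],[0,0,-12],[0.1,1.5,-15],[0.3,5,-15.8],[0.7,10,-15.8],[1.2,15,-15.8],[1.6,20,-15.8],[2,25,-15.8],[2.5,30,-15.8],[3,35,-15.8],[3.4,40,-15.8],[3.8,45,-15.8],[4.3,50,-15.8],[4.8,55,-15.8],[5.2,59,-15.8],[5.4,60.7,-15.8],[5.4,60.7,-15.8],[5.4,60.7,-15.8]], delta_rot=[[0,0,0],[0,0,0],[0,0,0],[0,0,0],[0,0,0],[0,0,0],[0,0,0],[0,0,0],[0,0,0],[0,0,0],[0,0,0],[0,0,0],[0,0,0],[0,0,0],[0,0,0],[0,0,0],[0,0,0],[0,0,0],[0,0,0],[0,0,0]])

```text
t: 39.35
tcp_pos: [0.4942, 0.3635, 0.2332]
tool_rot: [-0.001, -3.141, 0.002]
wrist_force: [-0.2, -0.5, -2.0]
opening: 0.0546
finger_force: 43.3
```

Emit:
step_arm(jaw=[0.1,0.1,0.1,0.1,0.1,0.1,0.1,0.1,-0.2,-0.6,-1,-1,-1,-1,-1,-1,-1,-1], linear=[[0,0,3],[0,0,7],[0,0,11],[0,0,14],[0,0,15],[0,0,15.3],[0,0,15.3],[0,0,15.3],[0,0,15.3],[0,0,15.3],[0,0,15.3],[0,0,15.3],[0,0,13.5],[0,0,10],[0,0,5],[0,0,1],[0,0,0],[0,0,0]], delta_rot=[[0,0,0],[0,0,0],[0,0,0],[0,0,0],[0,0,0],[0,0,0],[0,0,0],[0,0,0],[0,0,0],[0,0,0],[0,0,0],[0,0,0],[0,0,0],[0,0,0],[0,0,0],[0,0,0],[0,0,0],[0,0,0]])

```text
t: 41.6
tcp_pos: [0.4939, 0.3651, 0.2332]
tool_rot: [-0.001, 3.141, 0.0]
wrist_force: [-0.6, -1.1, -0.1]
opening: 0.0855
finger_force: 0.0
```

Emit:
step_arm(jaw=[-1,-1,-1,-1,-1,-1,-1,-1,-1,-1,-1,-1,-1,-1,-1,-1,-1,-1], linear=[[0.1,-2,0],[0.3,-6,0],[0.6,-11,0],[0.9,-16,0],[1.2,-21,0],[1.5,-26,0],[1.8,-31,0],[2,-36,0],[2.2,-41,0],[2.4,-46,0],[2.6,-51,0],[2.8,-56,0],[3,-61,0],[3.2,-65.5,0],[3.3,-67.4,0],[3.3,-67.4,0],[3.3,-67.4,0],[3.3,-67.4,0]], delta_rot=[[0,0,0],[0,0,0],[0,0,0],[0,0,0],[0,0,0],[0,0,0],[0,0,0],[0,0,0],[0,0,0],[0,0,0],[0,0,0],[0,0,0],[0,0,0],[0,0,0],[0,0,0],[0,0,0],[0,0,0],[0,0,0]])

```text
t: 43.85
tcp_pos: [0.4612, -0.3074, 0.2334]
tool_rot: [0.003, -3.142, -0.001]
wrist_force: [0.0, 0.0, -0.2]
opening: 0.0852
finger_force: 0.0
```

Emit:
step_arm(jaw=[-1,-1,-1,-1,-0.8,-0.4,0,0.3,0.6,0.8,0.8,0.8,0.8,0.8,0.8], linear=[[0,0,4],[0,0,8],[0,0,11],[0,0,12.4],[0,0,12.4],[0,0,12.4],[0,0,12.4],[0,0,12.4],[0,0,12.4],[0,0,12.4],[0,0,12.4],[0,0,12.4],[0,0,12.4],[0,0,12.4],[0,0,12.4]], delta_rot=[[0,0,0],[0,0,0],[0,0,0],[0,0,0],[0,0,0],[0,0,0],[0,0,0],[0,0,0],[0,0,0],[0,0,0],[0,0,0],[0,0,0],[0,0,0],[0,0,0],[0,0,0]])

```text
t: 45.72
tcp_pos: [0.4616, -0.3094, 0.11]
tool_rot: [-0.0, 3.14, -0.001]
wrist_force: [-0.8, -0.7, 5.4]
opening: 0.0252
finger_force: 39.5
```

Emit:
step_arm(jaw=[0.8,0.8,0.8,0.8,0.8,0.8,0.8,0.8,0.8,0.8,0.8,0.8,0.8,0.8,0.8,0.8,0.8,0.8,0.8,0.8], linear=[[0,0,-1],[0,0,-4],[0,0,-8],[0,0,-11],[0.1,2,-12.4],[0.3,6,-12.4],[0.6,10.5,-12.4],[0.9,15,-12.4],[1.2,20,-12.4],[1.5,25,-12.4],[1.8,30,-12.4],[2.1,35,-12.4],[2.4,40,-12.4],[2.7,45,-12.4],[3,50,-12.4],[3.3,55,-12.4],[3.5,59,-12.4],[3.6,60.5,-12.4],[3.6,60.5,-12.4],[3.6,60.5,-12.4]], delta_rot=[[0,0,0],[0,0,0],[0,0,0],[0,0,0],[0,0,0],[0,0,0],[0,0,0],[0,0,0],[0,0,0],[0,0,0],[0,0,0],[0,0,0],[0,0,0],[0,0,0],[0,0,0],[0,0,0],[0,0,0],[0,0,0],[0,0,0],[0,0,0]])

```text
t: 48.22
tcp_pos: [0.4245, 0.2948, 0.233]
tool_rot: [-0.001, -3.141, 0.002]
wrist_force: [0.5, -0.4, -1.6]
opening: 0.025
finger_force: 39.8
```

Emit:
step_arm(jaw=[0.8,0.8,0.8,0.8,0.8,0.8,0.8,0.5,0.1,-0.3,-0.5,-0.5,-0.5,-0.7,-1,-1,-1], linear=[[0,0,3],[0,0,7],[0,0,10],[0,0,11.4],[0,0,11.9],[0,0,11.9],[0,0,11.9],[0,0,11.9],[0,0,11.9],[0,0,11.9],[0,0,11.9],[0,0,11.5],[0,0,9],[0,0,5],[0,0,1],[0,0,0],[0,0,0]], delta_rot=[[0,0,0],[0,0,0],[0,0,0],[0,0,0],[0,0,0],[0,0,0],[0,0,0],[0,0,0],[0,0,0],[0,0,0],[0,0,0],[0,0,0],[0,0,0],[0,0,0],[0,0,0],[0,0,0],[0,0,0]])

```text
t: 50.35
tcp_pos: [0.4251, 0.2961, 0.2335]
tool_rot: [-0.0, 3.141, 0.001]
wrist_force: [0.2, 0.2, -0.4]
opening: 0.0851
finger_force: 0.0
```

Emit:
step_arm(jaw=[-1,-1,-1,-1,-1,-1,-1,-1,-1,-1,-1,-1,-1,-1,-1,-1,-1,-1], linear=[[-0.5,-2,0],[-1.5,-6,0],[-2.5,-11,0],[-3.5,-16,0],[-4.5,-21,0],[-5.5,-26,0],[-6.5,-31,0],[-7.5,-36,0],[-8.5,-41,0],[-9.5,-46,0],[-10.5,-51,0],[-11.5,-56,0],[-12.5,-60,0],[-13.5,-63.5,0],[-13.8,-64.7,0],[-13.8,-64.7,0],[-13.8,-64.7,0],[-13.8,-64.7,0]], delta_rot=[[0,0,0],[0,0,0],[0,0,0],[0,0,0],[0,0,0],[0,0,0],[0,0,0],[0,0,0],[0,0,0],[0,0,0],[0,0,0],[0,0,0],[0,0,0],[0,0,0],[0,0,0],[0,0,0],[0,0,0],[0,0,0]])

```text
t: 52.6
tcp_pos: [0.5631, -0.3495, 0.2336]
tool_rot: [-0.002, 3.142, 0.001]
wrist_force: [-0.2, 0.4, 0.5]
opening: 0.0856
finger_force: 0.0
```

Emit:
step_arm(jaw=[-1,-1,-1,-1,-1,-0.7,-0.4,-0.1,0.2,0.6,0.6,0.6,0.6,0.6], linear=[[0,0,4],[0,0,8],[0,0,11],[0,0,12.6],[0,0,12.6],[0,0,12.6],[0,0,12.6],[0,0,12.6],[0,0,12.6],[0,0,12.6],[0,0,12.6],[0,0,12.6],[0,0,12.6],[0,0,12.6]], delta_rot=[[0,0,0],[0,0,0],[0,0,0],[0,0,0],[0,0,0],[0,0,0],[0,0,0],[0,0,0],[0,0,0],[0,0,0],[0,0,0],[0,0,0],[0,0,0],[0,0,0]])

```text
t: 54.35
tcp_pos: [0.5635, -0.351, 0.1081]
tool_rot: [-0.0, 3.141, -0.001]
wrist_force: [-1.3, 0.7, 4.9]
opening: 0.0347
finger_force: 39.6
```

Emit:
step_arm(jaw=[0.6,0.6,0.6,0.6,0.6,0.6,0.6,0.6,0.6,0.6,0.6,0.6,0.6,0.6,0.6,0.6,0.6,0.6,0.6,0.6], linear=[[0,0,-1],[0,0,-4],[0,0,-8],[0,0,-11],[0.2,2,-13],[0.6,6,-14],[1,10.5,-14],[1.5,15,-14],[2,20,-14],[2.5,25,-14],[3,30,-14],[3.5,35,-14],[4,40,-14],[4.5,45,-14],[5,50,-14],[5.5,54,-14],[5.8,57,-14],[5.9,58.3,-14],[5.9,58.3,-14],[5.9,58.3,-14]], delta_rot=[[0,0,0],[0,0,0],[0,0,0],[0,0,0],[0,0,0],[0,0,0],[0,0,0],[0,0,0],[0,0,0],[0,0,0],[0,0,0],[0,0,0],[0,0,0],[0,0,0],[0,0,0],[0,0,0],[0,0,0],[0,0,0],[0,0,0],[0,0,0]])

```text
t: 56.85
tcp_pos: [0.5039, 0.231, 0.2471]
tool_rot: [-0.001, -3.141, 0.002]
wrist_force: [-0.3, 0.2, -2.5]
opening: 0.0345
finger_force: 40.6
```

Lower 13.5 cm, release and rise, then withdraw toward the tray side.

Emit:
step_arm(jaw=[0.6,0.6,0.6,0.6,0.6,0.6,0.6,0.3,-0.1,-0.5,-0.8,-1,-1,-1,-1,-1,-1], linear=[[0,0,3],[0,0,7],[0,0,11],[0,0,13],[0,0,13.5],[0,0,13.5],[0,0,13.5],[0,0,13.5],[0,0,13.5],[0,0,13.5],[0,0,13.5],[0,0,13.2],[0,0,10],[0,0,5],[0,0,1],[0,0,0],[0,0,0]], delta_rot=[[0,0,0],[0,0,0],[0,0,0],[0,0,0],[0,0,0],[0,0,0],[0,0,0],[0,0,0],[0,0,0],[0,0,0],[0,0,0],[0,0,0],[0,0,0],[0,0,0],[0,0,0],[0,0,0],[0,0,0]])

```text
t: 58.98
tcp_pos: [0.504, 0.2321, 0.2474]
tool_rot: [-0.0, 3.141, 0.0]
wrist_force: [0.0, 0.8, -1.3]
opening: 0.0851
finger_force: 0.0
```

Emit:
step_arm(jaw=[-1,-1,-1,-1,-1,-1,-1,-1,-1,-1,-1,-1,-1,-1,-1,-1], linear=[[0,-3,0],[0,-8,0],[0,-13,0],[0,-18,0],[0,-23,0],[0,-28,0],[0,-33,0],[0,-38,0],[0,-43,0],[0,-48,0],[0,-53,0],[0,-57,0],[0,-60,0],[0,-60,0],[0,-60,0],[0,-60,0]], delta_rot=[[0,0,0],[0,0,0],[0,0,0],[0,0,0],[0,0,0],[0,0,0],[0,0,0],[0,0,0],[0,0,0],[0,0,0],[0,0,0],[0,0,0],[0,0,0],[0,0,0],[0,0,0],[0,0,0]])

```text
t: 60.98
tcp_pos: [0.5041, -0.3665, 0.2468]
tool_rot: [0.002, -3.141, -0.002]
wrist_force: [0.1, 0.9, 0.2]
opening: 0.085
finger_force: 0.0
```

Run:
```python
from h import *
im=read_camera("top");im2=read_camera("scene");o=cv2.imread("pics/scene0.png")
cv2.imwrite("pics/c6.png",np.hstack([cv2.resize(q[225:350,290:420],(400,385),interpolation=cv2.INTER_CUBIC) for q in(o,im2)]))
cv2.imwrite("pics/c7.png",np.hstack([cv2.resize(im[150:240,125:225],(400,360)),cv2.resize(im2[140:275,140:320],(480,360))])[:,:800])
```

```text
(no output)
```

View pics/c6.png

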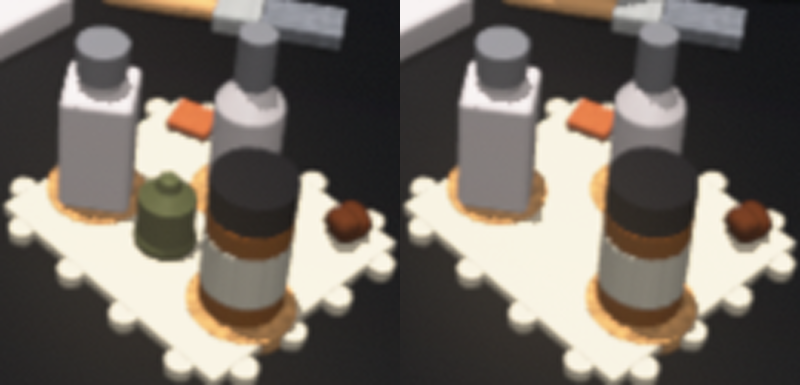

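View pics/c7.png

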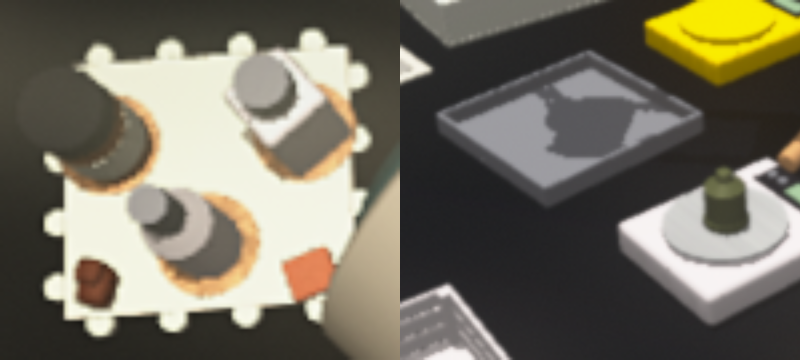

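The jar and both bottles are back at the same pixels as at the start. The tray is empty and the weight stands on the pan.

```bash
python3 -c "
from cell import *
print(job_done())"
```

```text
the job is handed in; nothing more can be done
None
```

The job is handed in: the bronze weight stands upright on the middle of the pan, and the last pictures show the jar and both bottles upright on their own coasters, where they stood at the start. It took about 61 s of the 144 s, and no verdict was returned.

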